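# Run the pebbles down the gutter with the probe

## Robot

A 6-joint arm with a two-finger parallel gripper is mounted at the origin on a cart in front of the work surface, level with it; the furniture and walls round the work are solid. World frame = base frame: x ahead of the robot, y to its left, z up, the work surface at z = 0. Lengths are in mm, angles in degrees, forces in N, time in s.
With the tool pointing down it reaches from about 350 to 850 mm from the base axis. Payload 8.1 kg.
Tool frame: the origin (TCP) lies midway between the tips of the shut fingers; the grasp point (between the pads) lies 19 mm behind it; z points along the fingers, y is the direction in which the jaws open and shut (so a half turn about z gives the same grasp; the last joint's range is limited). The gripper opens to 85 mm and grips with 20 to 120 N. Pads are 22 mm wide; open, the fingers measure 114 mm over their backs; the gripper's body (76 mm by 85 mm) begins 54 mm behind the grasp point. The pads swing forward as they close: fully open they stand 13 mm farther back than shut.
Start: joints at [58.247, 7.471, 85.268, -0, 87.261, -4.893], TCP at [271.07, 535.282, 231.292] pointing down, gripper open.
Joint ranges: [-169.43, 169.43], [-51.17, 129.36], [1.28, 143.12], [-76.62, 256.62], [0, 156.53], [-152.29, 152.29]. Speed limits (degrees/s): [136.94, 136.94, 159.86, 180, 180, 180].

## Interface

Orientations are given as [roll, pitch, yaw] about the fixed x, y, z axes, in that order (R = Rz(yaw) Ry(pitch) Rx(roll)).
In Python, from bench import telemetry, snapshot, camera_params, job gives the robot as it stands. The module is installed in compiled form; this text tells all that it offers.
- The arm moves only by the shell command python3 -m jog 'ROWS' [FORCE]. ROWS is JSON, a list that holds one entry, the list of rows, each a list of 7 numbers: the shift along the tool's x, y, z in units of 50 mm (1.0 is 50 mm), then the turn, a rotation vector about the tool's x, y, z in units of 2 pi rad (1.0 is 2 pi rad), then the opening, from 0 (shut) to 1 (fully open). In form: [[[dx, dy, dz, rx, ry, rz, claw], ...]]. A call has 1 to 12 rows; each row shifts and turns the commanded pose from where the row before left it, along the tool's axes as they then stand; what a row does not reach is not made up. A row lasts 1/8 s, in which the tool goes at most 62.5 mm and 10.7 degrees, less where a joint would pass 70% of its speed; a pose out of reach is approached as far as the arm can. A call with a number of a shift or a turn outside -1 to 1 is refused whole. A call with a gripper value outside its range is refused whole. The fingers move at their own pace and stop on an object; FORCE is the grip in N (left out, the last holds). Time passes only in rows, so rows that do not move let the fingers close. It gives the time, the measured TCP pose, the force and the opening at its end, in the units of the state.
- telemetry.sense(): the state, without advancing time (a new reading comes with each control period).
- snapshot(name): name is "scene" or "top" or "wrist"; returns (picture, depth): 480x640x3 uint8, red, green, blue; 480x640 float32, mm along the optical axis (not along the pixel's ray), 0 where there is no reading.
- camera_params(name): a dict with "K" (3x3 intrinsics, pixels), "extrinsics" (4x4, takes a point from camera to world coordinates). Camera axes: x right, y down, z forward; pixel columns grow to the right and rows downward; lengths in mm; the calibration is good to about 2 mm. A picture is of the moment at which its call begins: read the wrist's pose just before it. camera_params takes no time and is no camera call; for the wrist camera it gives the pose at the moment of the call.
- job.hand_in(): hands the job in, once; it reports no verdict.
The state is a dict: "time": time; "joint_pos": joint angles; "qd": joint speeds; "joint_efforts": joint torques, N m; "tool_pos": TCP position; "tcp_rot": TCP orientation; "ft_force": force on the tool from outside, world axes, zero at the start; "wrist_torque": the same for the moment, N m; "finger_gap": finger opening in mm.
Only numpy, scipy, OpenCV 4.12 (cv2) and the standard library are available. Lean on these libraries where they do the work, as an engineer would, in place of code of your own. Each camera call takes 0.05 s, during which the arm holds its last target. There are 200 camera calls.

## Task

Take the yellow-handled probe from its wooden block, put its tip into the closed end of the white gutter on the blue sorting board, and guide it slowly (about 4 cm/s) along the gutter, round the bends to the end of the spout, so that it pushes both pebbles out into the petri dish under the spout. Then stand the probe in the beaker, tip down. Do not touch the pebbles with the fingers, and leave the dish, the beaker and the things behind the board where they stand.

Things in the scene. Friction and masses are not known exactly. Their poses are not given: they have to be found in the camera images.
- board: fixed blue sorting board, 125 x 265 mm, with a raised white S-shaped gutter: channel 20 mm wide, walls 4 mm thick and 12 mm high (floor 22 mm, wall tops 34 mm above the table). It starts at a closed end (board +y), runs straight along -y, bends sideways and back, runs straight again and ends at -y as an open spout over the dish. Origin on the table under the board; z up
- gutter_0 (a point): point on the centre line of the gutter, on its floor, start of the path, 15 mm from the closed end wall; straight lines from gutter_0 through gutter_8 in order stay within 1 mm of the centre line
- gutter_1 (a point): point on the centre line of the gutter, on its floor, where the first straight ends and the bend begins; straight lines from gutter_0 through gutter_8 in order stay within 1 mm of the centre line
- gutter_2 (a point): point on the centre line of the gutter, on its floor, in the bend; straight lines from gutter_0 through gutter_8 in order stay within 1 mm of the centre line
- gutter_3 (a point): point on the centre line of the gutter, on its floor, in the bend; straight lines from gutter_0 through gutter_8 in order stay within 1 mm of the centre line
- gutter_4 (a point): point on the centre line of the gutter, on its floor, in the bend; straight lines from gutter_0 through gutter_8 in order stay within 1 mm of the centre line
- gutter_5 (a point): point on the centre line of the gutter, on its floor, in the bend; straight lines from gutter_0 through gutter_8 in order stay within 1 mm of the centre line
- gutter_6 (a point): point on the centre line of the gutter, on its floor, in the bend; straight lines from gutter_0 through gutter_8 in order stay within 1 mm of the centre line
- gutter_7 (a point): point on the centre line of the gutter, on its floor, where the bend ends and the last straight begins; straight lines from gutter_0 through gutter_8 in order stay within 1 mm of the centre line
- gutter_8 (a point): point on the centre line of the gutter, on its floor, at the open end edge of the spout; straight lines from gutter_0 through gutter_8 in order stay within 1 mm of the centre line
- pebble_red_mid (a point): centre of the brick-red polished flat round pebble, 16 mm across and 9 mm high, 12 g, lying loose on the floor of the gutter's first straight
- pebble_grey_mid (a point): centre of the grey polished flat round pebble, 16 mm across and 9 mm high, 12 g, lying loose on the floor of the gutter's last straight
- dish: loose clear plastic petri dish without lid, 92 mm across, 14 mm high, 2 mm floor, standing on the table with its rim under the spout (spout end about 22 mm short of its centre). Origin at the centre of its underside
- beaker: loose clear plastic beaker, 73 mm across, 76 mm high, about 3 mm floor, inside about 55 mm across at the bottom, open at the top. Origin at the centre of its underside
- probe_block: fixed wooden block 50 x 50 mm, 56 mm high, with one hole 14 mm across and 53 mm deep in the middle of its top, in which the probe stands upright. Origin at the centre of its underside
- probe: the hand probe, 110 mm long, 40 g, upright in the block: round steel rod 10 mm thick from the tip to 50 mm, collar 24 mm across from 50 to 54 mm (rests on the block), yellow handle 14 x 14 mm square from 54 to 110 mm. Origin at the tip; z along the probe toward the handle; x and y square to the handle's faces
- probe_tip (a point): the free lower end of the probe's rod, on its axis
- probe_grip (a point): point on the probe's axis to hold it, 85 mm above the tip, amid the yellow handle
- blue_dropper: bystander: dropper bottle with a red rubber top and a blue band, 29 mm across, 96 mm high, behind the board. Origin at the centre of its underside
- rubber_eraser: bystander: pencil rubber in a blue sleeve, 20 x 42 x 13 mm, behind the board. Origin at the centre of its underside
- steel_tweezers: bystander: steel tweezers, 134 mm long, 8 mm high, lying behind the board. Origin at the centre of its underside
- pebble_red: the brick-red pebble as a body; origin at the centre of its underside as it starts
- pebble_grey: the grey pebble as a body; origin at the centre of its underside as it starts

How it is judged:
By the outcome, as a careful person would: the job done as asked, in the order asked, and still so for the second after the job is handed in, with the robot touching nothing.
It also fails if it takes over 58 s, if anything falls off the work surface, if the arm or the gripper's body presses on something with over 40 N, if the wrist force passes 120 N, or if a joint passes its speed limit or range.

## Working session

There is one attempt and no reset: what is moved stays moved. The work goes in short steps, Python scripts to look and compute and a shell command to move; the robot and the scene stay as the last step left them, time stands still between calls to the robot, and variables do not carry over. Pictures are saved under pics/ and viewed, about 8 in all and at most 12, crops included, and the job is handed in when it is done.

```bash
mkdir -p pics; python3 - <<'E'
from bench import telemetry,snapshot,camera_params
import cv2,numpy as np
print(telemetry.sense())
for n in("top","scene"):
    p,d=snapshot(n);cv2.imwrite(f"pics/{n}0.png",p[:,:,::-1]);np.save(f"{n}0.npy",d)
    c=camera_params(n);print(n,np.round(c["K"],1).tolist(),np.round(c["extrinsics"],3).tolist())
E
```

```text
{'time': 0.0, 'joint_pos': array([ 5.82454961e+01,  7.51658274e+00,  8.53293057e+01, -5.16842026e-04,
        8.72620613e+01, -4.89118395e+00]), 'qd': array([ 0.00871575, -0.0356067 ,  0.04130751,  0.00447084,  0.01600549,
       -0.1197971 ]), 'joint_efforts': array([-2.51563026e-03, -5.69383264e+01, -5.00552559e+01, -4.25537492e-04,
        1.47849019e-02, -3.02324872e-05]), 'tool_pos': array([270.79063654, 534.79615642, 230.22881302]), 'tcp_rot': array([-1.79892399e+02, -8.68985981e-03,  1.53136697e+02]), 'ft_force': array([0.34802113, 0.81567315, 0.13731767]), 'wrist_torque': array([-0.00917248, -0.05459425, -0.00038134]), 'finger_gap': 85.11039359003956}
top [[493.0, 0.0, 324.2], [0.0, 493.0, 239.8], [0.0, 0.0, 1.0]] [[0.095, -0.974, 0.207, 399.792], [-0.996, -0.093, 0.019, 3.685], [0.001, -0.208, -0.978, 1205.27], [0.0, 0.0, 0.0, 1.0]]
scene [[525.1, 0.0, 324.3], [0.0, 525.1, 242.7], [0.0, 0.0, 1.0]] [[0.689, -0.383, 0.615, -163.428], [-0.725, -0.376, 0.578, -739.206], [0.009, -0.844, -0.537, 766.298], [0.0, 0.0, 0.0, 1.0]]
```

View pics/top0.png

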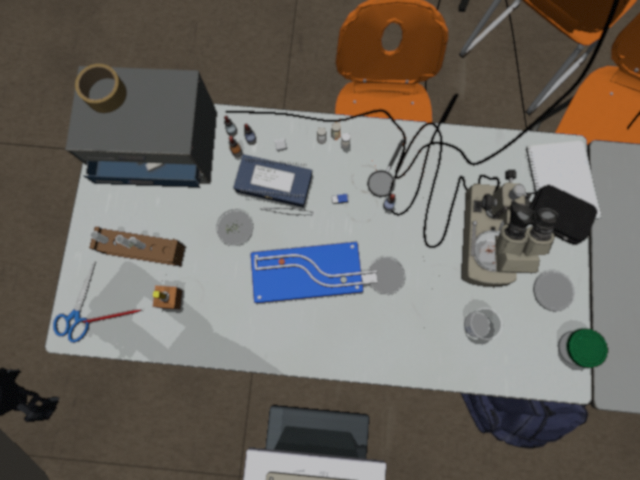

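View pics/scene0.png

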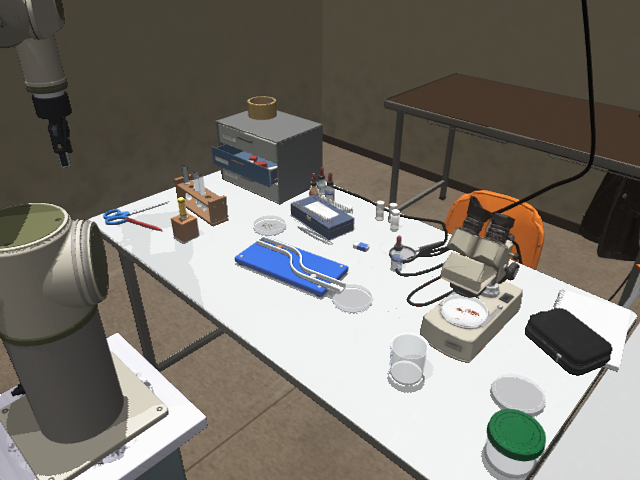

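```bash
cat > h.py <<'E'
import numpy as np,cv2
from scipy.spatial.transform import Rotation as R
def pix2w(c,uv,z):
    uv=np.atleast_2d(np.array(uv,float));E=np.array(c["extrinsics"]);K=np.array(c["K"])
    r=np.c_[uv,np.ones(len(uv))]@np.linalg.inv(K).T@E[:3,:3].T
    o=E[:3,3];return o+r*((np.atleast_1d(z)-o[2])/r[:,2])[:,None]
def w2pix(c,P):
    E=np.linalg.inv(np.array(c["extrinsics"]));P=np.atleast_2d(P)
    q=(P@E[:3,:3].T+E[:3,3])@np.array(c["K"]).T;return q[:,:2]/q[:,2:]
E
python3 - <<'E'
from h import *
from bench import camera_params
c=camera_params("top")
names=["probe top","b1","b2","b3","b4","gstart","gend","dish","beakerTop","red","grey","beakerbot"]
uv=[(157,294),(250,248),(360,241),(364,294),(254,303),(257,262),(376,279),(386,275),(484,323),(281,261),(344,280),(478,328)]
z=[113,22,22,22,22,22,22,10,76,31,31,3]
for n,p in zip(names,pix2w(c,uv,z)):print(n,p.round())
for n in("wrist",):
    c=camera_params(n);print(np.round(c["K"],1).tolist(),np.round(c["extrinsics"],3).tolist())
im=cv2.imread("pics/top0.png")
cv2.imwrite("pics/c1.png",cv2.resize(im[230:345,140:520],None,fx=2.1,fy=2.1,interpolation=cv2.INTER_CUBIC))
E
```

```text
probe top [474. 381. 113.]
b1 [612. 205.  22.]
b2 [655. -61.  22.]
b3 [527. -81.  22.]
b4 [481. 179.  22.]
gstart [580. 184.  22.]
gend [ 566. -107.   22.]
dish [ 579. -132.   10.]
beakerTop [ 481. -353.   76.]
red [586. 125.  31.]
grey [555. -30.  31.]
beakerbot [ 474. -362.    3.]
[[404.6, 0.0, 313.2], [0.0, 404.6, 244.7], [0.0, 0.0, 1.0]] [[0.453, 0.855, 0.254, 206.093], [0.892, -0.433, -0.132, 568.761], [-0.002, 0.286, -0.958, 373.58], [0.0, 0.0, 0.0, 1.0]]
```

```bash
python3 -m jog '[[[-0.81,-0.56,-0.03,0,0,0,1],[-0.81,-0.56,-0.03,0,0,0,1],[-0.81,-0.56,-0.03,0,0,0,1],[-0.81,-0.56,-0.03,0,0,0,1],[-0.81,-0.56,-0.03,0,0,0,1],[-0.81,-0.56,-0.03,0,0,0,1],[-0.81,-0.56,-0.03,0,0,0,1],[-0.81,-0.56,-0.03,0,0,0,1],[-0.81,-0.56,-0.03,0,0,0,1],[-0.81,-0.56,-0.03,0,0,0,1],[-0.81,-0.56,-0.03,0,0,0,1]]]' 60
python3 -m jog '[[[0,0,0,0,0,-0.025,1],[0,0,0,0,0,-0.025,1],[0,0,0,0,0,-0.025,1],[0,0,0,0,0,0,1],[0,0,0,0,0,0,1]]]'
python3 - <<'E'
from bench import *
from bench import snapshot,camera_params
import cv2,numpy as np,pickle
c=camera_params("wrist");p,d=snapshot("wrist");cv2.imwrite("pics/w1.png",p[:,:,::-1]);pickle.dump((c,d),open("w1.pkl","wb"))
E
```

```text
time: 1.48
tool_pos: [529.7, 57.7, 247.5]
tcp_rot: [-180.0, -0.0, 153.1]
ft_force: [1.8, 0.4, -0.0]
finger_gap: 85.2
time: 2.1
tool_pos: [529.2, 59.3, 247.5]
tcp_rot: [-180.0, -0.0, 179.9]
ft_force: [-0.8, -0.9, 0.3]
finger_gap: 85.2
```

View pics/w1.png

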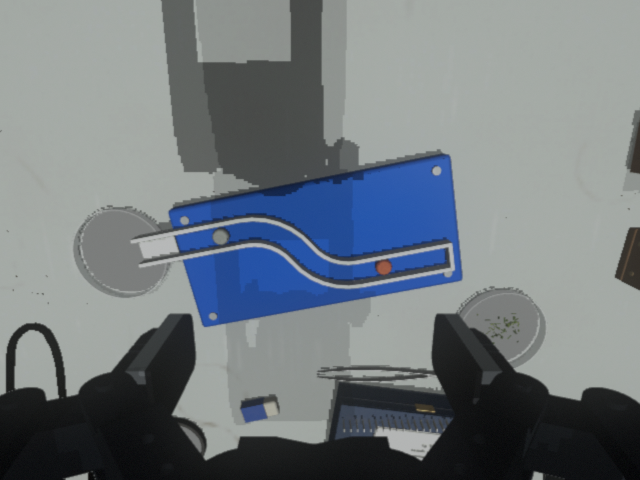

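```bash
python3 - <<'E'
from h import *
import pickle
from bench import camera_params
c,d=pickle.load(open("w1.pkl","rb"));im=cv2.imread("pics/w1.png")
# warp plane z=34: world x 470..680 , y -200..220, 0.5mm/px ; col=(220-y)*2,row=(680-x)*2
W=np.array([[680,220,34],[680,-200,34],[470,-200,34],[470,220,34]],float)
H=cv2.getPerspectiveTransform(w2pix(c,W).astype(np.float32),np.float32([[0,0],[840,0],[840,420],[0,420]]))
w=cv2.warpPerspective(im,H,(840,420),flags=cv2.INTER_CUBIC)
hsv=cv2.cvtColor(im,cv2.COLOR_BGR2HSV)
blue=((hsv[...,0]>100)&(hsv[...,0]<130)&(hsv[...,1]>150)).astype(np.uint8);blue[330:]=0
cn=max(cv2.findContours(cv2.morphologyEx(blue,cv2.MORPH_CLOSE,np.ones((15,15))),0,1)[0],key=cv2.contourArea)
pc=pix2w(c,cn[:,0],22)[:,:2].astype(np.float32);print("board",cv2.minAreaRect(pc))
for nm,uv,z in(("red",(384,268),31),("grey",(221,237),31),("dish",(124,251),14),("depth",0,0)):
    if z:print(nm,pix2w(c,uv,z).round(1))
print("depth at board,wall",d[190,300],d[260,200],d[237,221])
# wall slices
wh=(cv2.cvtColor(w,cv2.COLOR_BGR2HSV)[...,1]<110)&(w[...,2]>110)
for y in range(186,-112,-8):
    col=int((220-y)*2);r=np.where(wh[:,col])[0];r=r[(r>40)&(r<340)]
    g=np.split(r,np.where(np.diff(r)>1)[0]+1)
    print(y,[(round(680-q.mean()/2,1),round(len(q)/2,1)) for q in g if len(q)>2])
cv2.imwrite("pics/warp.png",w[:, :800])
E
```

```text
board ((566.7960815429688, 64.25749969482422), (123.21709442138672, 261.2753601074219), 11.10501480102539)
red [[586.8 126.5  31. ]]
grey [[556.1 -25.4  31. ]]
dish [[ 574.8 -125.1   14. ]]
depth at board,wall 370.01007 387.81055 372.27933
186 [(np.float64(616.5), 31.5), (np.float64(590.0), 9.5), (np.float64(569.0), 16.5), (np.float64(516.5), 12.5)]
178 [(np.float64(618.2), 32.0), (np.float64(588.8), 4.0), (np.float64(564.2), 4.0)]
170 [(np.float64(632.0), 55.5), (np.float64(590.2), 4.0), (np.float64(566.0), 4.5)]
162 [(np.float64(632.5), 54.5), (np.float64(591.8), 4.0), (np.float64(567.2), 4.0)]
154 [(np.float64(633.5), 52.5), (np.float64(593.5), 4.5), (np.float64(569.0), 4.5)]
146 [(np.float64(634.2), 51.0), (np.float64(595.2), 4.0), (np.float64(570.8), 4.0)]
138 [(np.float64(635.0), 49.5), (np.float64(596.5), 4.5), (np.float64(572.2), 4.0)]
130 [(np.float64(635.8), 48.0), (np.float64(598.2), 4.0), (np.float64(573.5), 4.5)]
122 [(np.float64(636.5), 46.5), (np.float64(599.8), 4.0), (np.float64(575.5), 4.5)]
114 [(np.float64(637.2), 45.0), (np.float64(601.2), 4.0), (np.float64(576.8)
[... 2028 characters left out ...]
loat64(605.5), 52.5), (np.float64(575.0), 4.5), (np.float64(550.2), 4.0), (np.float64(516.8), 13.0)]
-70 [(np.float64(603.0), 57.5), (np.float64(560.2), 21.0), (np.float64(520.2), 20.0)]
-78 [(np.float64(609.0), 45.5), (np.float64(580.8), 10.0), (np.float64(562.0), 21.5), (np.float64(525.8), 31.0)]
-86 [(np.float64(608.2), 61.0), (np.float64(563.5), 21.5), (np.float64(544.8), 10.0), (np.float64(524.5), 28.5)]
-94 [(np.float64(613.0), 68.5), (np.float64(565.2), 21.0), (np.float64(542.8), 17.0), (np.float64(521.8), 23.0)]
-102 [(np.float64(615.2), 69.0), (np.float64(567.5), 22.5), (np.float64(542.2), 23.0), (np.float64(520.0), 19.5)]
-110 [(np.float64(591.8), 126.0), (np.float64(519.0), 17.5)]
```

View pics/warp.png

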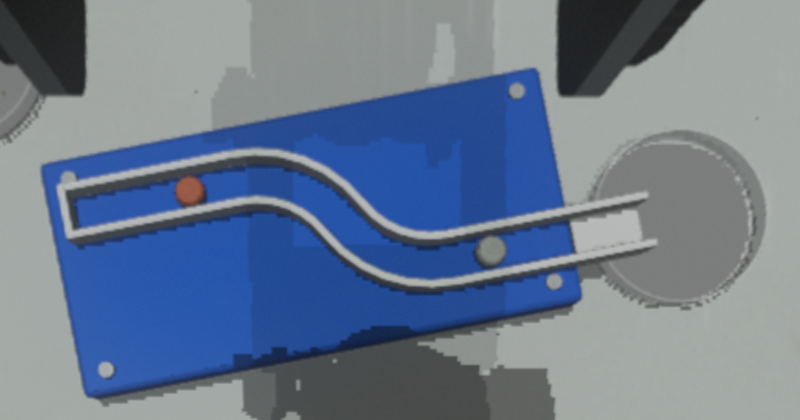

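```bash
python3 -m jog '[[[0.25,0.8,0,0,0,0,1],[0.25,0.8,0,0,0,0,1],[0.25,0.8,0,0,0,0,1],[0.25,0.8,0,0,0,0,1],[0.25,0.8,0,0,0,0,1],[0.25,0.8,0,0,0,0,1],[0.25,0.8,0,0,0,0,1],[0.25,0.8,0,0,0,0,1],[0,0,0,0,0,0,1],[0,0,0,0,0,0,1]]]'
python3 - <<'E'
from h import *
from bench import snapshot,camera_params
import pickle
c=camera_params("wrist");p,d=snapshot("wrist");im=np.ascontiguousarray(p[:,:,::-1]);cv2.imwrite("pics/w2.png",im);pickle.dump((c,d),open("w2.pkl","wb"))
u=w2pix(c,[[474,381,80]])[0].astype(int);print(u)
x0,y0=np.clip(u-90,0,[460,300])
cv2.imwrite("pics/w2c.png",cv2.resize(im[y0:y0+180,x0:x0+180],None,fx=3,fy=3,interpolation=cv2.INTER_CUBIC));print(x0,y0)
hsv=cv2.cvtColor(im,cv2.COLOR_BGR2HSV)
m=((hsv[...,0]>22)&(hsv[...,0]<36)&(hsv[...,1]>120)&(hsv[...,2]>60)&(np.hypot(*(np.indices(d.shape)[::-1]-u[:,None,None]))<90))
ys,xs=np.where(m&(d>0));E=c["extrinsics"];K=c["K"]
P=np.c_[(xs-K[0][2])/K[0][0],(ys-K[1][2])/K[1][1],np.ones(len(xs))]*d[ys,xs][:,None]
P=P@np.array(E)[:3,:3].T+np.array(E)[:3,3];t=P[P[:,2]>np.percentile(P[:,2],98)-3]
print(len(P),P.min(0),P.max(0),np.percentile(t[:,2],50));print("top face",cv2.minAreaRect(t[:,:2].astype(np.float32)),t.mean(0))
E
```

```text
time: 3.4
tool_pos: [428.5, 378.7, 247.6]
tcp_rot: [-180.0, -0.0, -179.9]
ft_force: [-0.0, -0.0, -0.5]
finger_gap: 85.4
[315 274]
225 184
409 [466.91314939 379.0071413   73.14614817] [480.96424072 392.31410585 118.1168261 ] 116.2790309250442
top face ((474.04705810546875, 385.71417236328125), (13.330615043640137, 13.660550117492676), 88.89495086669922) [473.84406099 385.75479586 116.25354159]
```

View pics/w2c.png

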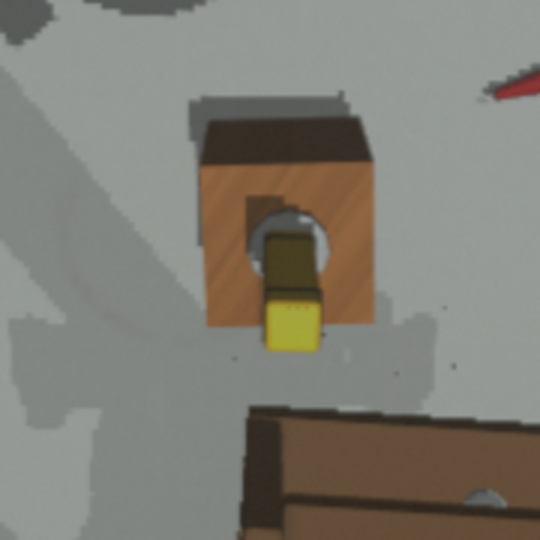

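```bash
python3 -m jog '[[[-0.91,0.14,0,0,0,0,1],[0,0,0.7,0,0,0,1],[0,0,0.7,0,0,0,1],[0,0,0.7,0,0,0,1],[0,0,0.7,0,0,0,1],[0,0,0.61,0,0,0,1],[0,0,0,0,0,0,1],[0,0,0,0,0,0,1]]]' 60
python3 -m jog '[[[0,0,0,0,0,0,0],[0,0,0,0,0,0,0],[0,0,0,0,0,0,0],[0,0,0,0,0,0,0],[0,0,0,0,0,0,0],[0,0,0,0,0,0,0]]]' 60
```

```text
time: 4.45
tool_pos: [475.1, 385.9, 78.8]
tcp_rot: [180.0, 0.1, -179.9]
ft_force: [0.2, 0.1, 0.6]
finger_gap: 85.5
time: 5.2
tool_pos: [474.1, 386.2, 77.5]
tcp_rot: [180.0, 0.0, -179.9]
ft_force: [-0.9, -0.4, 3.0]
finger_gap: 13.2
```

```bash
python3 -m jog '[[[0,0,-0.4,0,0,0,0],[0,0,-0.6,0,0,0,0],[0,0,-0.6,0,0,0,0],[0,-0.7,0,0,0,0,0],[0,-0.7,0,0,0,0,0],[-0.4,-0.6,0,0,0,0,0],[-0.4,-0.6,0,0,0,0,0],[-0.4,-0.6,0,0,0,0,0],[-0.4,-0.6,0,0,0,0,0],[-0.48,-0.54,0,0,0,0,0],[0,0,0,0,0,0,0],[0,0,0,0,0,0,0]]]'
python3 - <<'E'
from h import *
from bench import snapshot,camera_params,telemetry
import pickle
s=telemetry.sense();print(s["tool_pos"],s["finger_gap"],s["ft_force"])
c=camera_params("wrist");p,d=snapshot("wrist");im=np.ascontiguousarray(p[:,:,::-1]);cv2.imwrite("pics/w3.png",im)
t=s["tool_pos"];print(w2pix(c,[t-[0,0,71],[578.2,169,22]]))
E
```

```text
time: 6.7
tool_pos: [578.5, 169.6, 158.1]
tcp_rot: [180.0, 0.0, -179.9]
ft_force: [-0.4, -0.5, -1.4]
finger_gap: 13.0
[578.53701593 169.63204467 158.05020738] 12.990870042429615 [-0.36819556 -0.51869292 -1.35400893]
[[312.15072817 259.75304495]
 [311.49529961 229.92192446]]
```

View pics/w3.png

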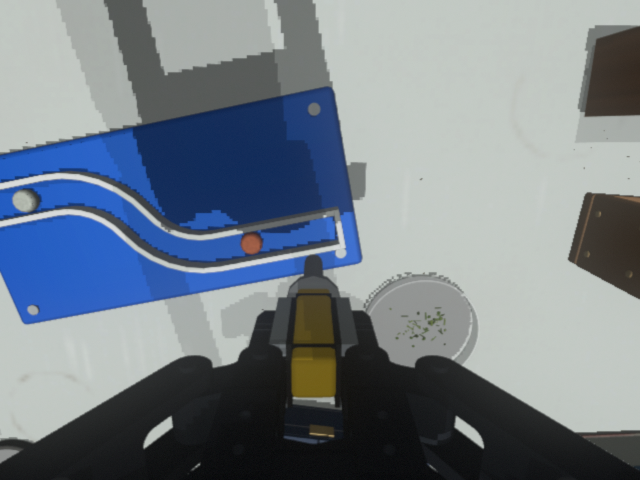

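```bash
python3 -m jog '[[[0,0,0.4,0,0,0,0],[0,0,0.4,0,0,0,0],[0,0,0.25,0,0,0,0],[0,0,0.12,0,0,0,0],[0,0,0.07,0,0,0,0],[0,0,0,0,0,0,0],[0,0,0,0,0,0,0]]]'
```

```text
time: 7.62
tool_pos: [579.1, 169.4, 96.0]
tcp_rot: [180.0, 0.1, -179.9]
ft_force: [-0.0, 0.3, -0.4]
finger_gap: 13.5
```

```bash
python3 -m jog '[[[-0.018,-0.095,0.02,0,0,0,0],[-0.018,-0.095,0,0,0,0,0],[-0.018,-0.095,0,0,0,0,0],[-0.018,-0.095,0,0,0,0,0],[-0.018,-0.095,0,0,0,0,0],[-0.018,-0.095,0,0,0,0,0],[-0.018,-0.095,0,0,0,0,0],[-0.018,-0.095,0,0,0,0,0],[-0.018,-0.095,0,0,0,0,0],[-0.018,-0.095,0,0,0,0,0],[-0.018,-0.095,0,0,0,0,0],[-0.018,-0.095,0,0,0,0,0]]]'
```

```text
time: 9.12
tool_pos: [589.6, 112.1, 94.3]
tcp_rot: [180.0, -0.0, -179.9]
ft_force: [-0.4, -0.0, 0.2]
finger_gap: 13.4
```

```bash
python3 -m jog '[[[-0.02,-0.098,0,0,0,0,0],[-0.018,-0.098,0,0,0,0,0],[-0.014,-0.1,0,0,0,0,0],[-0.006,-0.1,0,0,0,0,0],[0.004,-0.1,0,0,0,0,0],[0.012,-0.1,0,0,0,0,0],[0.022,-0.096,0,0,0,0,0],[0.03,-0.096,0,0,0,0,0],[0.044,-0.092,0,0,0,0,0],[0.056,-0.088,0,0,0,0,0],[0.058,-0.08,0,0,0,0,0],[0.064,-0.078,0,0,0,0,0]]]'
```

```text
time: 10.62
tool_pos: [577.8, 55.8, 94.3]
tcp_rot: [-180.0, -0.0, -179.9]
ft_force: [-0.5, -0.0, -0.7]
finger_gap: 13.2
```

```bash
python3 -m jog '[[[0.068,-0.08,0,0,0,0,0],[0.068,-0.08,0,0,0,0,0],[0.066,-0.08,0,0,0,0,0],[0.066,-0.08,0,0,0,0,0],[0.064,-0.082,0,0,0,0,0],[0.06,-0.086,0,0,0,0,0],[0.048,-0.088,0,0,0,0,0],[0.04,-0.092,0,0,0,0,0],[0.032,-0.096,0,0,0,0,0],[0.018,-0.098,0,0,0,0,0],[0.01,-0.1,0,0,0,0,0],[0.002,-0.1,0,0,0,0,0]]]'
python3 - <<'E'
from bench import snapshot
import cv2
p,d=snapshot("wrist");cv2.imwrite("pics/w4.png",p[:,:,::-1])
E
```

```text
time: 12.12
tool_pos: [551.1, 2.5, 94.3]
tcp_rot: [180.0, 0.0, -179.9]
ft_force: [0.1, -0.1, -0.3]
finger_gap: 13.1
```

View pics/w4.png

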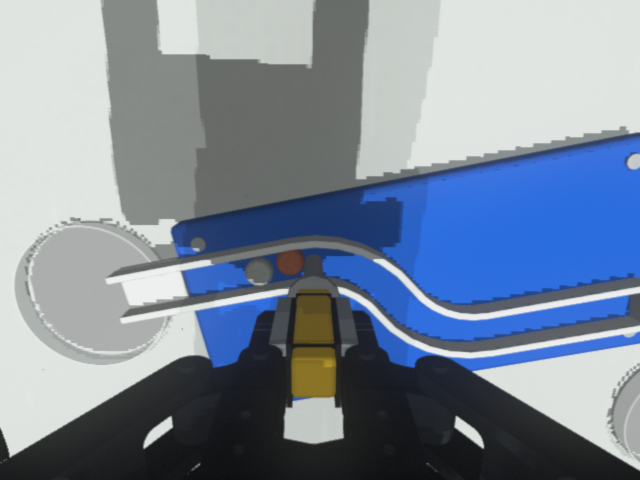

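```bash
python3 -m jog '[[[-0.008,-0.1,0,0,0,0,0],[-0.016,-0.098,0,0,0,0,0],[-0.019,-0.098,0,0,0,0,0],[-0.019,-0.098,0,0,0,0,0],[-0.019,-0.098,0,0,0,0,0],[-0.019,-0.098,0,0,0,0,0],[-0.019,-0.098,0,0,0,0,0],[-0.019,-0.098,0,0,0,0,0],[-0.019,-0.098,0,0,0,0,0],[-0.019,-0.098,0,0,0,0,0],[-0.019,-0.098,0,0,0,0,0],[-0.019,-0.098,0,0,0,0,0]]]'
python3 -m jog '[[[-0.019,-0.098,0,0,0,0,0],[-0.019,-0.098,0,0,0,0,0],[-0.019,-0.098,0,0,0,0,0],[-0.019,-0.098,0,0,0,0,0],[-0.019,-0.098,0,0,0,0,0],[-0.019,-0.098,0,0,0,0,0],[-0.019,-0.098,0,0,0,0,0],[-0.019,-0.098,0,0,0,0,0],[-0.019,-0.098,0,0,0,0,0],[-0.019,-0.098,0,0,0,0,0],[-0.006,-0.03,0,0,0,0,0],[0,0,0,0,0,0,0]]]'
python3 - <<'E'
from bench import snapshot
import cv2
p,d=snapshot("wrist");cv2.imwrite("pics/w5.png",p[:,:,::-1])
E
```

```text
time: 13.68
tool_pos: [562.0, -56.3, 94.3]
tcp_rot: [-180.0, -0.0, -179.9]
ft_force: [0.5, 0.6, 0.4]
finger_gap: 13.1
time: 15.18
tool_pos: [571.9, -106.5, 94.3]
tcp_rot: [180.0, -0.0, -179.9]
ft_force: [-0.3, -0.1, -0.2]
finger_gap: 12.9
```

View pics/w5.png

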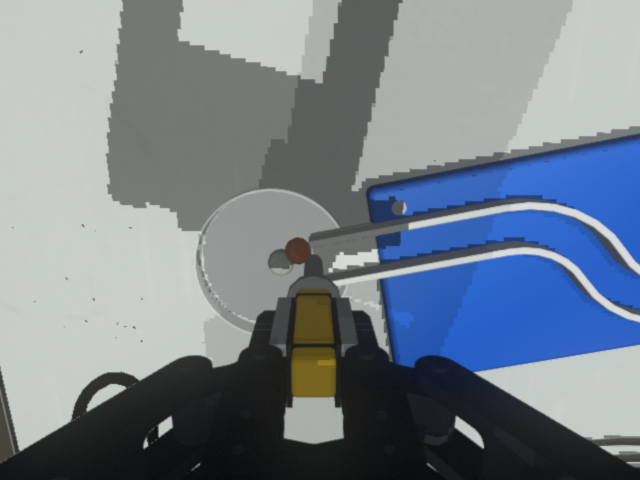

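```bash
python3 -m jog '[[[0,0,-0.3,0,0,0,0],[0,0,-0.6,0,0,0,0],[0,0,-0.6,0,0,0,0],[0.29,-0.57,0,0,0,0,0],[0.29,-0.57,0,0,0,0,0],[0.29,-0.57,0,0,0,0,0],[0.29,-0.57,0,0,0,0,0],[0.29,-0.57,0,0,0,0,0],[0,0,0,0,0,0,0],[0,0,0,0,0,0,0]]]'
python3 - <<'E'
from h import *
from bench import snapshot,camera_params
import pickle
c=camera_params("wrist");p,d=snapshot("wrist");cv2.imwrite("pics/w6.png",p[:,:,::-1]);pickle.dump((c,d),open("w6.pkl","wb"))
E
```

```text
time: 16.48
tool_pos: [500.1, -248.9, 170.2]
tcp_rot: [-180.0, 0.1, -179.9]
ft_force: [0.1, 0.1, -0.7]
finger_gap: 13.2
```

View pics/w6.png

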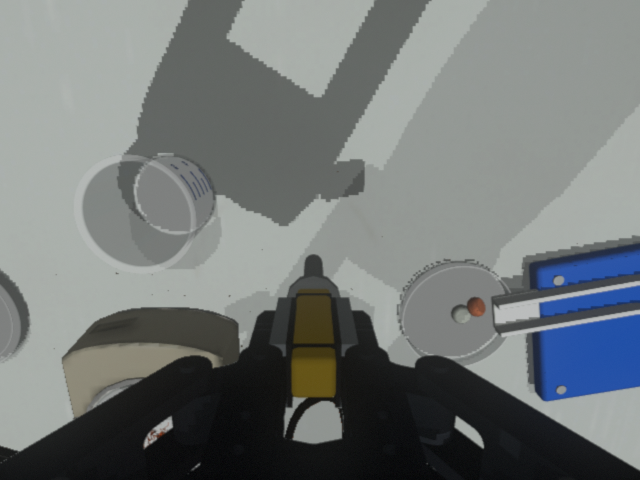

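```bash
python3 - <<'E'
from h import *
from bench import camera_params
import pickle
c,d=pickle.load(open("w6.pkl","rb"))
print("rim",pix2w(c,(137,213),76),"bot",pix2w(c,(174,193),2))
print("rim edges",pix2w(c,[(75,211),(197,215),(137,153),(137,273)],76))
print("pebbles",pix2w(c,[(461,314),(477,307)],[11,15]),"dish",pix2w(c,(452,312),10))
c=camera_params("top")
d=np.load("top0.npy");K=np.array(c["K"]);E=np.array(c["extrinsics"])
v,u=np.where(d>0);P=np.c_[(u-K[0,2])/K[0,0],(v-K[1,2])/K[1,1],np.ones(len(u))]*d[v,u][:,None];P=P@E[:3,:3].T+E[:3,3]
for x in range(420,720,25):
    print(x,[int(max(P[(abs(P[:,0]-x)<12.5)&(abs(P[:,1]-y)<15),2],default=0)) for y in range(-240,-500,-30)])
E
```

```text
rim [[ 478.65949089 -353.7814864    76.        ]] bot [[ 478.86572195 -356.09743231    2.        ]]
rim edges [[ 477.48769801 -390.68509225   76.        ]
 [ 479.83597744 -317.97667525   76.        ]
 [ 443.56343418 -349.43729849   76.        ]
 [ 516.93955423 -358.51979046   76.        ]]
pebbles [[ 577.06500537 -126.83186605   11.        ]
 [ 568.85364047 -116.1960938    15.        ]] dish [[ 575.75998961 -134.02909602   10.        ]]
420 [6, 5, 7, 5, 7, 9, 7, 7, 7]
445 [5, 6, 7, 79, 78, 78, 6, 7, 6]
470 [8, 8, 6, 78, 9, 80, 6, 7, 6]
495 [8, 5, 7, 80, 9, 79, 4, 6, 7]
520 [5, 6, 7, 79, 78, 78, 5, 6, 6]
545 [6, 7, 5, 6, 5, 6, 6, 5, 7]
570 [6, 7, 6, 63, 63, 64, 62, 7, 18]
595 [7, 6, 52, 214, 227, 227, 224, 6, 18]
620 [5, 5, 49, 264, 264, 261, 261, 4, 5]
645 [5, 6, 38, 279, 288, 281, 278, 0, 0]
670 [14, 11, 60, 310, 308, 301, 300, 0, 0]
695 [7, 13, 37, 307, 283, 287, 293, 0, 0]
```

```bash
python3 -m jog '[[[0.14,-0.7,0,0,0,0,0],[0.14,-0.7,0,0,0,0,0],[0.14,-0.72,0,0,0,0,0],[0,0,0,0,0,0,0],[0,0,0.4,0,0,0,0],[0,0,0.4,0,0,0,0],[0,0,0.4,0,0,0,0],[0,0,0.35,0,0,0,0],[0,0,0.2,0,0,0,0],[0,0,0.1,0,0,0,0],[0,0,0,0,0,0,0],[0,0,0,0,0,0,0]]]'
```

```text
time: 18.02
tool_pos: [479.4, -355.7, 77.7]
tcp_rot: [-179.9, 0.1, -179.9]
ft_force: [-0.3, 0.3, 0.1]
finger_gap: 13.4
```

```bash
python3 -m jog '[[[0,0,0.02,0,0,0,0],[0,0,0.02,0,0,0,0],[0,0,0,0,0,0,0]]]'; python3 -m jog '[[[0,0,0,0,0,0,0.3],[0,0,0,0,0,0,0.3],[0,0,0,0,0,0,0.3],[0,0,0,0,0,0,0.3],[0,0,0,0,0,0,0.3]]]'
python3 - <<'E'
from bench import snapshot
import cv2
p,d=snapshot("wrist");cv2.imwrite("pics/w7.png",p[:,:,::-1])
E
```

```text
time: 18.4
tool_pos: [478.9, -355.2, 74.7]
tcp_rot: [180.0, -0.0, -179.9]
ft_force: [1.5, 0.1, 0.0]
finger_gap: 13.1
time: 19.02
tool_pos: [479.0, -355.2, 74.8]
tcp_rot: [-180.0, -0.0, -179.9]
ft_force: [0.8, -0.4, -0.5]
finger_gap: 25.6
```

View pics/w7.png

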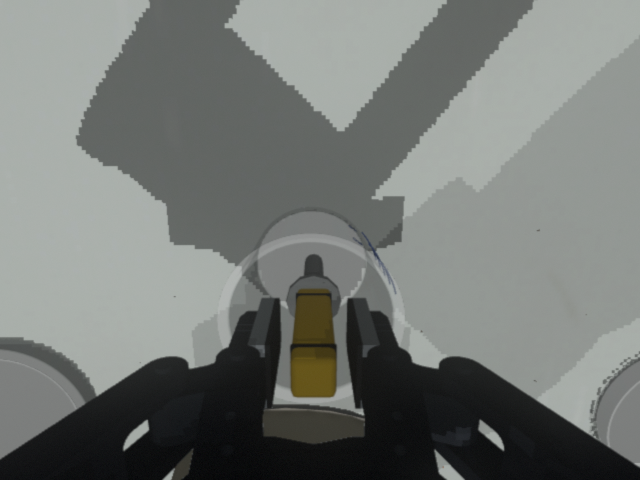

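```bash
python3 -m jog '[[[0,0,-0.1,0,0,0,0.3],[0,0,-0.2,0,0,0,0.3],[0,0,-0.3,0,0,0,0.3],[0,0,-0.4,0,0,0,0.3],[0,0,-0.6,0,0,0,0.3],[0,0,-0.8,0,0,0,0.3],[0.8,0,-0.4,0,0,0,0.3],[0.8,0,-0.2,0,0,0,0.3],[0.6,0,0,0,0,0,0.3],[0,0,0,0,0,0,0.3],[0,0,0,0,0,0,0.3],[0,0,0,0,0,0,0.3]]]'
python3 - <<'E'
from bench import snapshot
import cv2,numpy as np
a,_=snapshot("top");p,d=snapshot("scene")
z=lambda i,s:cv2.resize(i[s],(395,400),interpolation=cv2.INTER_CUBIC)
cv2.imwrite("pics/f.png",np.hstack([z(p,np.s_[240:420,310:490]),z(a,np.s_[230:360,370:500])])[:,:,::-1])
E
```

```text
time: 20.58
tool_pos: [369.7, -355.4, 225.1]
tcp_rot: [-180.0, 0.0, -179.8]
ft_force: [0.9, -0.6, -0.3]
finger_gap: 25.6
```

View pics/f.png

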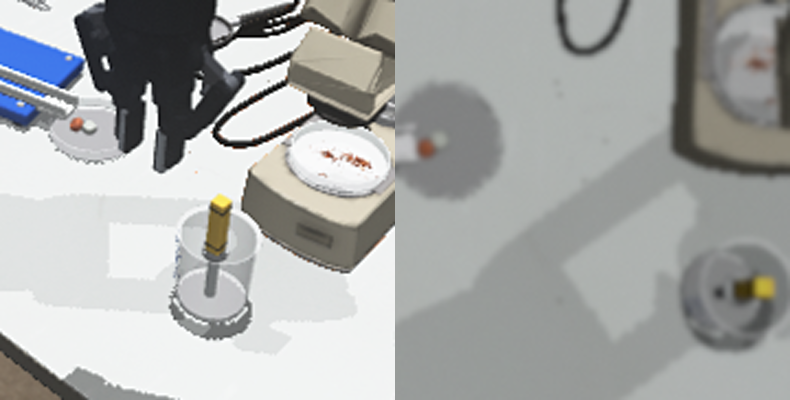

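The final view shows both pebbles in the dish and the probe standing in the upright beaker, tip down. The gripper is clear of everything, so I'm handing in.

```bash
python3 -c "
from bench import job
print(job.hand_in())"
```

```text
the job is handed in; nothing more can be done
None
```

The job is done and handed in. I took the probe from its block and put it into the closed end of the gutter. I guided it at about 4 cm/s round the bends to just past the end of the spout, which pushed both pebbles into the dish. Then I stood the probe in the beaker, tip down. The clock read 20.6 s of the allowed 58 s after the last move, before the final two pictures and the hand-in.

- **Last pictures:** both pebbles are in the dish, the probe stands upright in the beaker, and the gripper is clear of everything. The red pebble lies right beside the grey one and may be leaning on it; I did not check which.
- **Forces:** the readings between moves stayed at 3 N or less.
- **Things to leave in place:** the beaker stayed put within about 1 cm. For the dish, one rough reading after the push was about 9 mm off the first along y. It was read by eye from a picture, and a geometric estimate from the spout end lies between the two. I saw no sign that the dish moved, but did not measure it again. I did not measure the things behind the board afterwards; the gripper did not go near them.

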